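# Set and clamp the angle jig

## Task

On the joiner's angle jig, push the dark wooden pointer arm round with a fingertip until it points straight at the middle of the square post, wherever that stands along the board. Then push on a spoke of the black three-spoke wheel to tighten it clockwise (seen from above) as far as it will go, leaving the arm pointing at the square post. Do not shift or lift the posts or anything else lying about.

Things in the scene. Friction and masses are not known exactly. Their poses are not given: they have to be found in the camera images.
- jig: The jig's fixed plywood board, 360 x 380 mm, 18 mm thick, lying on the bench. Origin: on the bench exactly under the pivot axis that arm and wheel share. z up; x runs from the pivot into the board (75 mm of board behind the pivot, 285 mm ahead), y to the left, the board reaching 190 mm to each side. It stands turned by up to 0.25 rad from the robot's x axis.
- pointer (a joint): Angle of the dark wooden pointer arm about the vertical pivot axis, rad: 0 along the jig's x axis, growing counter-clockwise seen from above; end stops at -1.0 and 1.2. Dry friction (0.2 N m) keeps it where it is left. Its size is told under pointer_tip.
- pointer_tip (a point): The arm's point, at the height of its top: 185 mm from the pivot axis, 44 mm above the bench. x runs outward along the arm, z up. The arm is a bar 34 mm wide with upright sides and a pointed end, underside 22 mm and top 44 mm above the bench, starting 30 mm behind the pivot. The wheel stands above its pivot end: push it on a side about 140 mm from the pivot.
- wheel (a joint): Turn of the clamping wheel about the same vertical axis, rad, growing clockwise seen from above; it starts partly open (0 to 0.45) and meets its hard end stop, fully tight, at 1.57. Dry friction (0.12 N m) keeps it where it is left. Turning it does not drag the arm along.
- wheel_hub (a point): Centre of the hub's top, on the pivot axis, 90 mm above the bench. The wheel is black plastic: a 44 mm hub and three equal level spokes 120 degrees apart, round bars of 16 mm diameter whose middle is 76 mm above the bench, each ending in a 22 mm ball centred 66 mm from the axis. 24 mm of free height lie between the arm's top and the spokes.
- spoke_end (a point): Centre of the ball at the end of one of the three spokes (they are alike): 66 mm from the axis, 76 mm above the bench. The others lie 120 and 240 degrees round from it.
- square_post: The square post, the one to point at: a plain loose wooden block 34 x 34 mm, 55 mm tall, standing on the board about 235 mm from the pivot, beyond the arm's reach. Origin: centre of its underside.
- round_post: Another loose wooden post, round: 28 mm diameter, 55 mm tall, standing on the board about 235 mm from the pivot. Origin: centre of its underside.
- low_disc: A loose low wooden disc, 46 mm diameter, 22 mm tall, lying on the board about 235 mm from the pivot. Origin: centre of its underside. Which of these three stands left, middle or right changes.
- tape: Roll of tape, 84 mm diameter, 24 mm tall, lying on the left part of the board beside the pivot. Origin: centre of its underside.
- offcut: Wooden offcut 75 x 42 x 30 mm lying on the right part of the board beside the pivot. Origin: centre of its underside.
- glue: White glue bottle, 60 mm diameter, 170 mm tall, on the bench left of the jig. Origin: centre of its underside.
- mug: White mug, 82 mm diameter, 95 mm tall, on the bench right of the jig. Origin: centre of its underside.
- screwdriver: Screwdriver lying on the bench right of the jig.
- pencil: Flat carpenter's pencil, 175 mm long, 8 mm high, on the bench left of the jig. Origin: centre of its underside.
Not all that is in view belongs to the job. Leave any turquoise or yellow look-alike of the square_post alone.

How it is judged:
By the outcome, as a careful person would: the job done as asked, in the order asked, and still so for the second after the job is handed in, with the robot touching nothing.
It also fails if it takes over 51 s, if anything falls off the work surface, if the arm or the gripper's body presses on something with over 40 N, if the wrist force passes 120 N, or if a joint passes its speed limit or range.

## Robot

A 6-joint arm with a two-finger parallel gripper is mounted at the origin on the work surface. World frame = base frame: x ahead of the robot, y to its left, z up, the work surface at z = 0. Lengths are in m, angles in degrees, forces in N, time in s.
With the tool pointing down it reaches from about 0.325 to 0.925 m from the base axis. Payload 3.1 kg.
Tool frame: the origin (TCP) lies at the very end of the fingers, on their centre line; the grasp point (between the pads) lies grip_point_offset behind it (grip_point_offset is the distance from the TCP to the grasp point, in m); z points along the fingers, y is the line along which they close (so a half turn about z gives the same grasp; the last joint's range is limited). The gripper opens to 85 mm and grips with 20 to 120 N. Pads are 22 mm wide; open, the fingers measure 114 mm over their backs; the gripper's body (76 mm by 85 mm) begins 54 mm behind the grasp point. The pads swing forward as they close: fully open they stand 13 mm farther back than shut.
Start: joints at [62.842, 12.427, 92.441, -0, 75.132, -6.429], TCP at [0.221, 0.585, 0.231] pointing down, gripper open.
Joint ranges: [-157.48, 157.48], [-44.54, 120.13], [17.64, 146.25], [-64.5, 244.5], [7.68, 150.69], [-147.95, 147.95]. Speed limits (degrees/s): [159.86, 159.86, 180, 180, 180, 180].

## Interface

Orientations are given as a 3x3 rotation matrix whose columns are the frame's x, y, z axes.
In Python, from plant import * gives the robot as it stands.
- The arm moves only by the shell command python3 -m crank 'ROWS' [FORCE]. ROWS is JSON, a list of rows, each a list of 7 numbers: the turn, a rotation vector about the tool's x, y, z in rad, then the shift along the tool's x, y, z in m, then the closure in counts, from 0 (fully open) to 255 (shut). In form: [[rx, ry, rz, x, y, z, grip], ...]. A call has 1 to 20 rows; each row shifts and turns the commanded pose from where the row before left it, along the tool's axes as they then stand; what a row does not reach is not made up. A row lasts 1/12 s, in which the tool goes at most 41.7 mm and 7.16 degrees, less where a joint would pass 70% of its speed; a pose out of reach is approached as far as the arm can. A call is refused whole if a number of a shift passes 0.0417 or a number of a turn 0.125, either way. A call with a gripper value outside its range is refused whole. The fingers move at their own pace and stop on an object; FORCE is the grip in N (left out, the last holds). Time passes only in rows, so rows that do not move let the fingers close. It gives the time, the measured TCP pose, the force, the opening and the grip force at its end, in the units of the state.
- observe(): the state, without advancing time (a new reading comes with each control period).
- read_camera(name): name is "scene" or "top" or "wrist"; returns a dict with "color" (420x560x3 uint8, blue, green, red), "mtx" (3x3 intrinsics, pixels), "k1" (the pictures are not rectified: a ray, as slopes to the right and down, at radius r is drawn at 1 + k1 r^2 times it, then the intrinsics apply), "T" (4x4, takes a point from camera to world coordinates). Camera axes: x right, y up, looking along -z (the intrinsics and any distortion apply to the point x, -y, -z); pixel columns grow to the right and rows downward; lengths in m; the calibration is good to about 2 mm. A picture is of the moment at which its call begins. There is no depth.
- job_done(): hands the job in; it is judged then, once.
The state is a dict: "clock": time; "q": joint angles; "joint_vel": joint speeds; "effort": joint torques, N m; "tool_pos": TCP position; "tool_rot": TCP orientation; "ft_force": force on the tool from outside, world axes, zero at the start; "ft_torque": the same for the moment, N m; "gripper_width": opening from 0.0 (shut) to 1.0 (fully open); "grip_force": force on a finger pad.
Only numpy, scipy, OpenCV 4.12 (cv2) and the standard library are available. Lean on these libraries where they do the work, as an engineer would, in place of code of your own. Each camera call takes 0.05 s, during which the arm holds its last target. There are 200 camera calls.

## Working session

There is one attempt and no reset: what is moved stays moved. The work goes in short steps, Python scripts to look and compute and a shell command to move; the robot and the scene stay as the last step left them, time stands still between calls to the robot, and variables do not carry over. Pictures are saved under pics/ and viewed, at most 10 in all, crops included, and the job is handed in when it is done.

```bash
mkdir -p pics; python3 - <<'E'
from plant import *
import cv2
for n in ["top","scene"]:
    c=read_camera(n); cv2.imwrite(f"pics/{n}0.png",c["color"]); print(n,c["mtx"],c["k1"],c["T"].round(4) if hasattr(c["T"],'round') else c["T"])
o=observe(); print(o)
E
```

```text
top [[514.58709696   0.         273.00898414]
 [  0.         514.58709696 212.56638099]
 [  0.           0.           1.        ]] -0.09149986806020775 [[ 1.2770e-01  9.7010e-01 -2.0650e-01  2.5020e-01]
 [-9.9180e-01  1.2500e-01 -2.6100e-02 -7.0000e-03]
 [ 5.0000e-04  2.0820e-01  9.7810e-01  1.5181e+00]
 [ 0.0000e+00  0.0000e+00  0.0000e+00  1.0000e+00]]
scene [[504.86686195   0.         270.72430232]
 [  0.         504.86686195 208.89751512]
 [  0.           0.           1.        ]] 0.04885578778267243 [[ 0.1892 -0.6675  0.7201  1.6633]
 [ 0.9819  0.1317 -0.1359 -0.1888]
 [-0.0041  0.7328  0.6804  1.1089]
 [ 0.      0.      0.      1.    ]]
{'clock': 0.1, 'q': array([ 6.28395365e+01,  1.24740526e+01,  9.25230386e+01, -3.50657846e-04,
        7.51332513e+01, -6.42505346e+00]), 'joint_vel': array([-0.08643405, -0.07207028, -0.14188616, -0.01938931,  0.02395115,
       -0.05572963]), 'effort': array([-8.19683064e-04, -3.98079622e+01, -3.04968953e+01, -1.84291735e-04,
        4.22146564e-03, -1.59635096e-05]), 'tool_pos': array([0.22087465, 0.58384806, 0.23004714]), 'tool_rot': array([[-9.35225827e-01,  3.54050257e-01, -1.03319433e-03],
       [ 3.54051678e-01,  9.35223664e-01, -2.02675387e-03],
       [ 2.48695054e-04, -2.26127675e-03, -9.99997412e-01]]), 'ft_force': array([0.19693946, 0.24278017, 0.40881214]), 'ft_torque': array([ 0.00479781, -0.02360426, -0.00654957]), 'grip_force': 0.0, 'gripper_width': 1.0000112154294891}
```

View pics/top0.png

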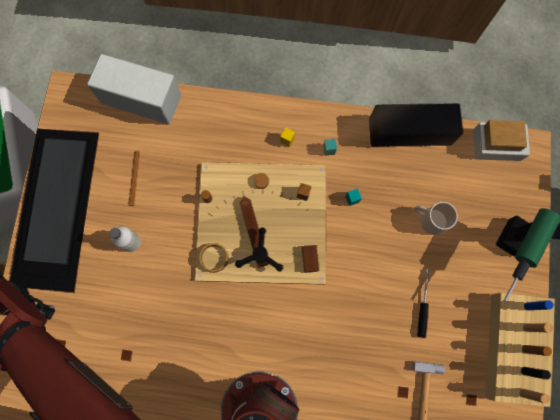

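View pics/scene0.png

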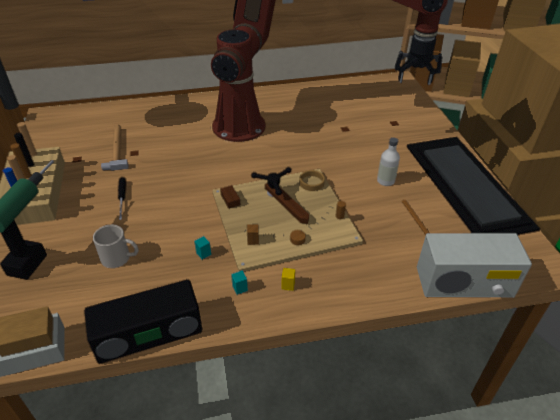

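Candidates for the square post in the top view: brown square block (304,191) is the choice. The others are the round post (206,197), the low disc (261,180), turquoise cubes (354,197) and (330,147), the yellow cube (287,136) and the offcut (310,258). I'll check the choice in a close crop.

```bash
cat > h.py <<'E'
from plant import *
import numpy as np, cv2
def ray(c,uv):
    p=(np.array(uv,float)-[c["mtx"][0][2],c["mtx"][1][2]])/c["mtx"][0][0]
    s=p.copy()
    for _ in range(20): s=p/(1+c["k1"]*(s@s))
    T=np.array(c["T"]); return T[:3,3],T[:3,:3]@np.array([s[0],-s[1],-1])
def at(c,uv,z):
    o,d=ray(c,uv); return (o+d*(z-o[2])/d[2])
def proj(c,P):
    T=np.array(c["T"]); q=T[:3,:3].T@(np.array(P)-T[:3,3]); s=np.array([q[0],-q[1]])/-q[2]
    return s*(1+c["k1"]*(s@s))*c["mtx"][0][0]+[c["mtx"][0][2],c["mtx"][1][2]]
E
python3 - <<'E'
import cv2
a=cv2.imread("pics/top0.png")[155:290,190:335]
cv2.imwrite("pics/crop1.png",cv2.resize(a,None,fx=4.4,fy=4.4,interpolation=cv2.INTER_CUBIC))
E
```

```text
(no output)
```

View pics/crop1.png

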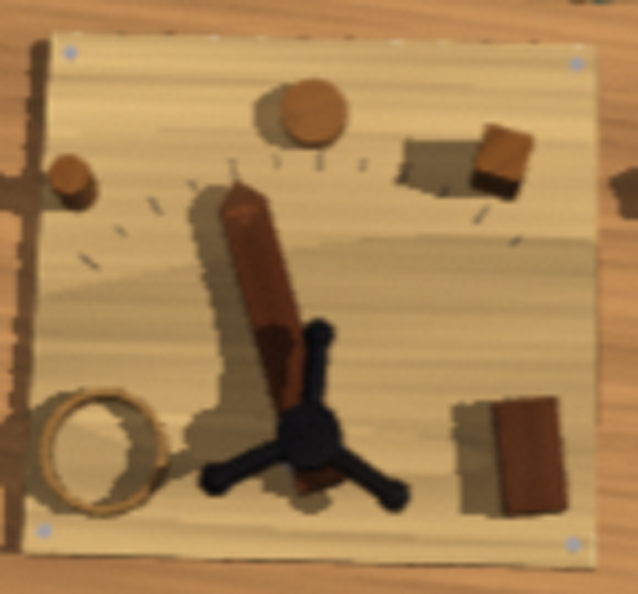

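The crop shows the square post as a plain brown cube with its top centre near crop (505,151). The hub is at (310,435), the pointer tip at (237,183) and the spoke balls at (319,333), (213,480) and (396,495). The board corners are also visible.

```bash
python3 - <<'E'
from h import *
c=read_camera("top")
f=lambda x,y,z: at(c,[x/4.4+190-.4,y/4.4+155-.4],z)
h=f(310,435,.09);P=f(505,151,.073);t=f(237,183,.044)
print("hub",h,"post",P,"tip",t)
for n,p in dict(post=P,tip=t,b1=f(319,333,.076),b2=f(213,480,.076),b3=f(396,495,.076),disc=f(314,113,.04),rnd=f(70,175,.073),tape=f(104,452,.03),off=f(528,455,.048)).items():
    d=(p-h)[:2]; print(n,p.round(4),np.hypot(*d).round(4),np.degrees(np.arctan2(d[1],d[0])).round(2))
C=[f(x,y,.018)[:2] for x,y in [(48,38),(597,45),(596,568),(22,552)]]
FL,FR,BR,BL=C
print(C); 
# fit rigid
m=np.array([[.285,.19],[.285,-.19],[-.075,-.19],[-.075,.19]]);C=np.array(C)
H=(m-m.mean(0)).T@(C-C.mean(0));U,S,V=np.linalg.svd(H);R=V.T@U.T
print("pivot by board",C.mean(0)-R@m.mean(0),np.degrees(np.arctan2(R[1,0],R[0,0])), np.linalg.norm(C-(m@R.T+C.mean(0)-R@m.mean(0)),axis=1))
s=read_camera("scene")
a=cv2.imread("pics/scene0.png")
a=s["color"][160:270,210:365];cv2.imwrite("pics/crop2.png",cv2.resize(a,None,fx=5,fy=5,interpolation=cv2.INTER_CUBIC))
for p in (h,P,t): print(((proj(s,p)-[210,160]+.5)*5).round(0))
E
```

```text
hub [0.43139742 0.05205391 0.09      ] post [ 0.63658817 -0.04975113  0.073     ] tip [0.59936361 0.12505949 0.044     ]
post [ 0.6366 -0.0498  0.073 ] 0.2291 -26.39
tip [0.5994 0.1251 0.044 ] 0.1831 23.49
b1 [0.4997 0.0557 0.076 ] 0.0684 3.02
b2 [0.3965 0.1102 0.076 ] 0.0678 120.92
b3 [ 0.402  -0.0068  0.076 ] 0.0658 -116.52
disc [0.6553 0.0805 0.04  ] 0.2257 7.25
rnd [0.5839 0.2324 0.073 ] 0.2362 49.79
tape [0.4103 0.1881 0.03  ] 0.1377 98.83
off [ 0.4418 -0.089   0.048 ] 0.1414 -85.77
[array([0.69134788, 0.2720088 ]), array([ 0.73480516, -0.10593112]), array([ 0.37693625, -0.14379245]), array([0.33871924, 0.23366444])]
pivot by board [0.431056   0.05274251] 6.147843621741115 [0.00272599 0.00029103 0.00041681 0.00258025]
[318.  79.]
[214. 343.]
[489. 294.]
```

View pics/crop2.png

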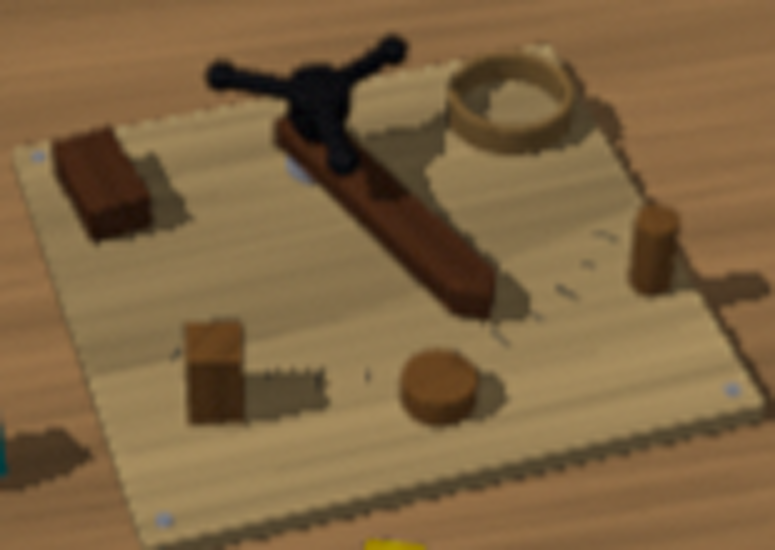

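The scene crop agrees with the top-view fix to about 2 mm. In the world frame, the arm points at +23.5° and needs to be at about -26.4°. I'll move above the left side of the arm with the gripper shut.

```bash
python3 -m crank '[[0,0,0,-0.028,-0.018,0,255],[0,0,0,-0.028,-0.018,0,255],[0,0,0,-0.028,-0.018,0,255],[0,0,0,-0.028,-0.018,0,255],[0,0,0,-0.028,-0.018,0,255],[0,0,0,-0.028,-0.018,0,255],[0,0,0,-0.028,-0.018,0,255],[0,0,0,-0.028,-0.018,0,255],[0,0,0,-0.028,-0.018,0,255],[0,0,0,-0.028,-0.018,0,255],[0,0,0,-0.028,-0.018,0,255],[0,0,0,-0.028,-0.018,0,255],[0,0,0,-0.028,-0.018,0,255],[0,0,0,-0.028,-0.018,0,255],[0,0,0,-0.028,-0.018,0,255],[0,0,0,-0.028,-0.018,0,255]]' && python3 -m crank '[[0,0,0.115,0,0,0,255],[0,0,0.115,0,0,0,255],[0,0,0.115,0,0,0,255],[0,0,0.115,0,0,0,255],[0,0,0.115,0,0,0,255],[0,0,0.115,0,0,0,255],[0,0,0.115,0,0,0,255],[0,0,0,0,0,0,255]]'
python3 - <<'E'
from h import *
import plant
print(getattr(plant,"grip_point_offset",None))
c=read_camera("wrist"); cv2.imwrite("pics/w1.png",c["color"]); o=observe(); print(o["tool_pos"],o["tool_rot"],o["q"],o["gripper_width"])
E
```

```text
clock: 1.53
tool_pos: [0.5389, 0.1551, 0.2312]
tool_rot: [[-0.935, 0.354, -0.0], [0.354, 0.935, 0.0], [0.0, 0.0, -1.0]]
ft_force: [0.2, 1.2, -0.7]
gripper_width: -0.003
grip_force: 0.0
clock: 2.2
tool_pos: [0.538, 0.1566, 0.231]
tool_rot: [[-0.391, 0.92, -0.001], [0.92, 0.391, -0.0], [0.0, -0.001, -1.0]]
ft_force: [0.1, 0.0, -0.9]
gripper_width: 0.001
grip_force: 0.0
0.0187
[0.53808264 0.15656443 0.23105462] [[-3.95145183e-01  9.18618568e-01 -4.59004871e-04]
 [ 9.18618676e-01  3.95145191e-01 -7.70664651e-05]
 [ 1.10578881e-04 -4.52102889e-04 -9.99999892e-01]] [ 9.04775410e+00  4.62149546e+00  1.01281784e+02 -2.33838410e-04
  7.41233866e+01 -1.42272125e+01] 0.0030630824657018178
```

View pics/w1.png

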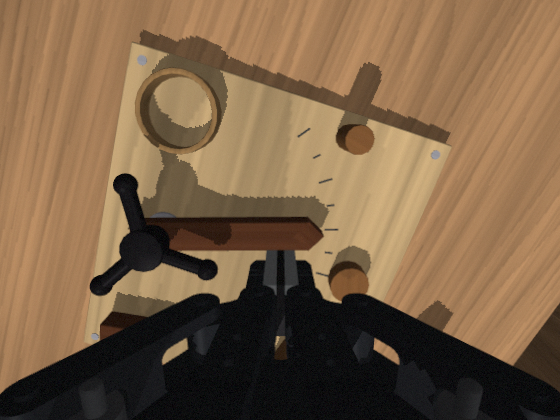

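The wrist view shows the hub at (145,248), the arm tip at (323,235), and the spoke balls at (125,185), (207,269) and (100,286). The low disc is at (349,281) and the round post at (356,138).

```bash
python3 - <<'E'
from h import *
c=read_camera("wrist")
h=at(c,(145,246),.09)
for n,u,z in [("hub",(145,246),.09),("tip",(323,235),.044),("rnd",(360,138),.073),("disc",(349,278),.04),("b",(125,185),.076),("b",(207,269),.076),("b",(100,286),.076),("c",(135,43),.018),("c",(449,146),.018)]:
    p=at(c,u,z);d=(p-h)[:2];print(n,p.round(4),np.hypot(*d).round(4),np.degrees(np.arctan2(d[1],d[0])).round(2))
E
```

```text
hub [0.4361 0.0626 0.09  ] 0.0 0.0
tip [0.6009 0.1275 0.044 ] 0.1772 21.49
rnd [0.5837 0.2352 0.073 ] 0.2272 49.46
disc [0.6526 0.0903 0.04  ] 0.2183 7.31
b [0.3967 0.1075 0.076 ] 0.0598 131.26
b [0.4986 0.0558 0.076 ] 0.0629 -6.17
b [ 0.4013 -0.0079  0.076 ] 0.0786 -116.27
c [0.3427 0.2328 0.018 ] 0.1941 118.74
c [0.692  0.2699 0.018 ] 0.3293 39.02
```

```bash
python3 -m crank '[[0,0,0,0,0,0.034,255],[0,0,0,0,0,0.034,255],[0,0,0,0,0,0.034,255],[0,0,0,0,0,0.034,255],[0,0,0,0,0,0.034,255],[0,0,0,0,0,0.034,255],[0,0,0,0,0,0,255],[0,0,0,0,0,0,255]]' && python3 -m crank '[[0,0,0,-0.008,0,0,255],[0,0,0,-0.008,0,0,255],[0,0,0,-0.008,0,0,255],[0,0,0.05,-0.007,0.0014,0,255],[0,0,0.1,-0.014,0.0028,0,255],[0,0,0.1,-0.014,0.0028,0,255],[0,0,0.1,-0.014,0.0028,0,255],[0,0,0.1,-0.014,0.0028,0,255],[0,0,0.1,-0.014,0.0028,0,255],[0,0,0.1,-0.014,0.0028,0,255],[0,0,0.1,-0.014,0.0028,0,255],[0,0,0,0,0,0,255],[0,0,0,0,0,0,255],[0,0,0,0,0,0,255]]'
python3 - <<'E'
from h import *
c=read_camera("wrist"); w=c["color"]; cv2.imwrite("pics/w2.png",w)
t=read_camera("top")["color"][155:290,190:335]
t=cv2.resize(t,(451,420),interpolation=cv2.INTER_CUBIC)
cv2.imwrite("pics/m2.png",cv2.resize(np.hstack([w[:,100:460],t]),None,fx=.98,fy=.98))
E
```

```text
clock: 2.97
tool_pos: [0.5358, 0.1562, 0.0252]
tool_rot: [[-0.394, 0.919, -0.006], [0.919, 0.394, -0.001], [0.002, -0.006, -1.0]]
ft_force: [0.8, 0.8, 0.0]
gripper_width: 0.004
grip_force: 0.0
clock: 4.13
tool_pos: [0.5773, 0.0335, 0.0286]
tool_rot: [[0.338, 0.941, 0.003], [0.941, -0.338, -0.0], [0.001, 0.003, -1.0]]
ft_force: [-0.1, -0.7, 0.1]
gripper_width: 0.004
grip_force: 0.0
```

View pics/m2.png

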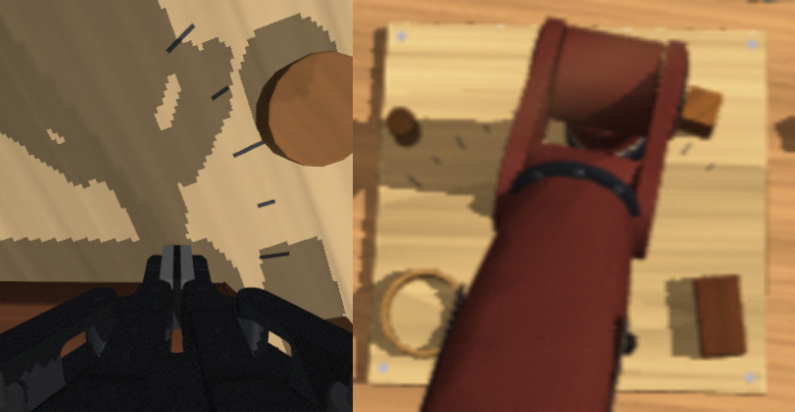

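```bash
python3 -m crank '[[0,0,0.1,-0.014,0.0028,0,255],[0,0,0,0,0,0,255],[0,0,0,0,0,0,255],[0,0,0,0.02,0,0,255],[0,0,0,0.01,0,-0.01,255],[0,0,0,0,0,-0.04,255],[0,0,0,0,0,-0.04,255],[0,0,0,0,0,-0.04,255],[0,0,0,-0.028,0,-0.03,255],[0,0,0,-0.028,0,-0.03,255],[0,0,0,-0.028,0,0,255],[0,0,0,-0.028,0,0,255],[0,0,0,-0.028,0,0,255],[0,0,0,0,0,0,255],[0,0,0,0,0,0,255]]'
python3 - <<'E'
from h import *
c=read_camera("wrist"); cv2.imwrite("pics/w3.png",c["color"])
import pickle; pickle.dump(c,open("w3.pkl","wb"))
E
```

```text
clock: 5.48
tool_pos: [0.5265, -0.08, 0.2182]
tool_rot: [[0.432, 0.902, 0.001], [0.902, -0.432, 0.0], [0.001, 0.001, -1.0]]
ft_force: [0.1, -0.1, -0.0]
gripper_width: -0.001
grip_force: 0.0
```

View pics/w3.png

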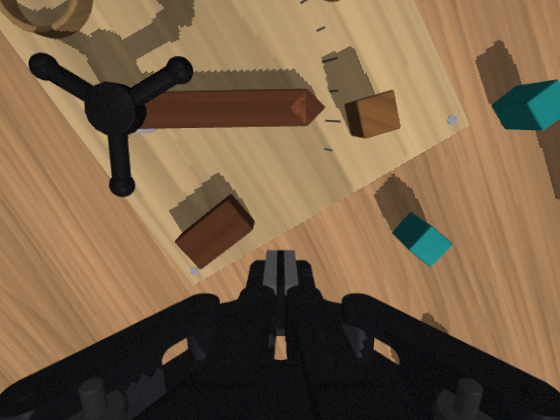

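Wrist view: the tip is at (325,107), the square post around (375,114), the hub at (115,108), and the spoke balls at (179,70), (43,66) and (122,185). I'll enlarge the tip and post.

```bash
python3 - <<'E'
import cv2
a=cv2.imread("pics/w3.png")[75:150,280:415]
cv2.imwrite("pics/crop3.png",cv2.resize(a,None,fx=5,fy=5,interpolation=cv2.INTER_CUBIC))
E
```

```text
(no output)
```

View pics/crop3.png

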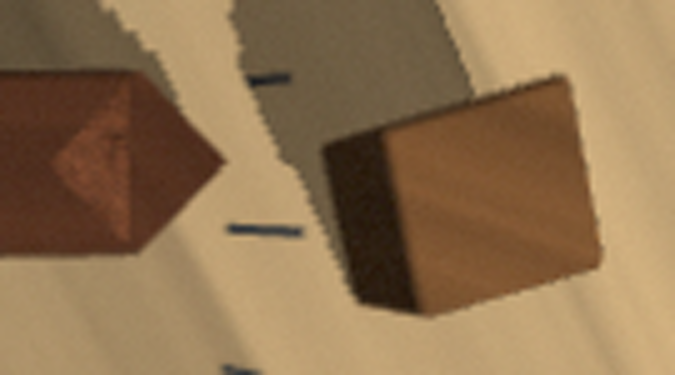

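```bash
python3 - <<'E'
from h import *
import pickle; c=pickle.load(open("w3.pkl","rb"))
B=np.array([at(c,u,.076) for u in [(179,70),(43,66),(122,185)]]);h=B.mean(0)
print("piv",h)
a=lambda p,h=h:(np.hypot(*(p-h)[:2]).round(4),np.degrees(np.arctan2(p[1]-h[1],p[0]-h[0])).round(2))
t=at(c,(325,107.2),.044)
P=np.mean([at(c,(x/5+280-.4,y/5+75-.4),.073) for x,y in [(385,130),(568,76),(602,263),(430,316)]],0)
print("tip",t,a(t),"post",P,a(P),[a(b) for b in B])
h2=np.array([.4315,.0523,0]); print(a(t,h2),a(P,h2))
E
```

```text
piv [0.43166687 0.0532648  0.076     ]
tip [ 0.59987854 -0.02469732  0.044     ] (np.float64(0.1854), np.float64(-24.87)) post [ 0.63592627 -0.04953266  0.073     ] (np.float64(0.2287), np.float64(-26.71)) [(np.float64(0.0661), np.float64(2.25)), (np.float64(0.0667), np.float64(122.27)), (np.float64(0.0664), np.float64(-117.34))]
(np.float64(0.1851), np.float64(-24.57)) (np.float64(0.2284), np.float64(-26.48))
```

```bash
python3 -m crank '[[0,0,0,0.028,0,0,255],[0,0,0,0.028,0,0,255],[0,0,0,0.028,0,0,255],[0,0,0,0.028,0,0.03,255],[0,0,0,0.028,0,0.03,255],[0,0,0,0,0,0.04,255],[0,0,0,0,0,0.04,255],[0,0,0,0,0,0.04,255],[0,0,0,-0.01,0,0.01,255],[0,0,0,0,0,0,255],[0,0,0,-0.01,0,0,255],[0,0,0,-0.01,0,0,255],[0,0,0.015,-0.0023,0.0005,0,255],[0,0,0.015,-0.0023,0.0005,0,255],[0,0,0,0,0,0,255],[0,0,0,0,0,0,255]]' && python3 -m crank '[[0,0,0,0.02,0,0,255],[0,0,0,0.01,0,-0.01,255],[0,0,0,0,0,-0.04,255],[0,0,0,0,0,-0.04,255],[0,0,0,0,0,-0.04,255],[0,0,0,-0.028,0,-0.03,255],[0,0,0,-0.028,0,-0.03,255],[0,0,0,-0.028,0,0,255],[0,0,0,-0.028,0,0,255],[0,0,0,-0.028,0,0,255],[0,0,0,0,0,0,255],[0,0,0,0,0,0,255]]'
python3 - <<'E'
from h import *
c=read_camera("wrist"); 
import pickle; pickle.dump(c,open("w4.pkl","wb"))
cv2.imwrite("pics/w4.png",cv2.resize(c["color"][20:210,20:420],None,fx=2,fy=2,interpolation=cv2.INTER_CUBIC))
E
```

```text
clock: 6.87
tool_pos: [0.574, 0.0146, 0.0289]
tool_rot: [[0.459, 0.889, 0.003], [0.889, -0.459, -0.0], [0.001, 0.003, -1.0]]
ft_force: [0.5, -0.7, 0.5]
gripper_width: -0.0
grip_force: 0.0
clock: 7.87
tool_pos: [0.5223, -0.0834, 0.2183]
tool_rot: [[0.46, 0.888, 0.001], [0.888, -0.46, -0.0], [0.0, 0.001, -1.0]]
ft_force: [0.5, 1.5, 0.6]
gripper_width: 0.0
grip_force: 0.0
```

View pics/w4.png

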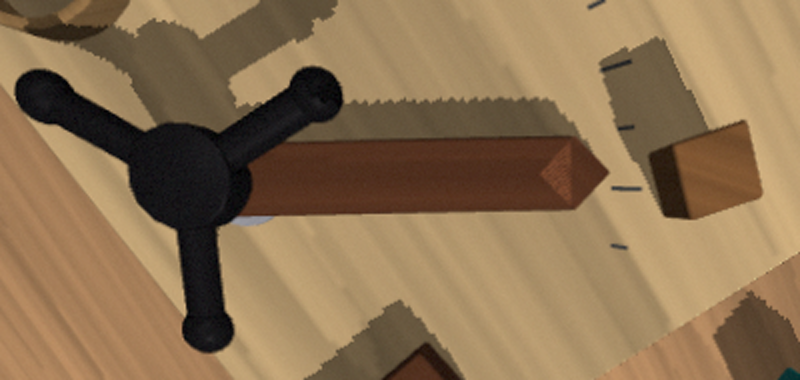

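```bash
python3 - <<'E'
from h import *
import pickle; c=pickle.load(open("w4.pkl","rb"))
g=lambda x,y,z: at(c,(x/2+20-.25,y/2+20-.25),z)
B=np.array([g(*u,.076) for u in [(316,94),(43,96),(208,330)]])
t=g(609,172,.044);P=np.mean([g(x,y,.073) for x,y in [(675,155),(747,121),(763,192),(693,219)]],0)
for h in (B.mean(0),np.array([.4315,.0527,0])):
    print(h,[(np.hypot(*(p-h)[:2]).round(4),np.degrees(np.arctan2(p[1]-h[1],p[0]-h[0])).round(2)) for p in (t,P,*B)])
E
```

```text
[0.43159446 0.05331492 0.076     ] [(np.float64(0.185), np.float64(-26.41)), (np.float64(0.229), np.float64(-26.92)), (np.float64(0.0667), np.float64(2.22)), (np.float64(0.067), np.float64(122.43)), (np.float64(0.0666), np.float64(-117.45))]
[0.4315 0.0527 0.    ] [(np.float64(0.1848), np.float64(-26.23)), (np.float64(0.2288), np.float64(-26.77)), (np.float64(0.0668), np.float64(2.74)), (np.float64(0.0674), np.float64(122.08)), (np.float64(0.066), np.float64(-117.62))]
```

The arm is within about 0.5° of the post, so I'll go to the wheel. The finger goes in left of the spoke at +2.3°.

```bash
python3 -m crank '[[0,0,0,0.0268,-0.0239,0,255],[0,0,0,0.0268,-0.0239,0,255],[0,0,0,0.0268,-0.0239,0,255],[0,0,0,0.0268,-0.0239,0,255],[0,0,0,0.0268,-0.0239,0,255],[0,0,-0.104,0,0,0,255],[0,0,-0.104,0,0,0,255],[0,0,-0.104,0,0,0,255],[0,0,-0.104,0,0,0,255],[0,0,-0.104,0,0,0,255],[0,0,0,0,0,0,255],[0,0,0,0,0,0.04,255],[0,0,0,0,0,0.04,255],[0,0,0,0,0,0.04,255],[0,0,0,0,0,0.03,255],[0,0,0,0,0,0.01,255],[0,0,0,0,0,0,255],[0,0,0,0,0,0,255]]' && python3 -m crank '[[0,0,0,-0.007,0,0,255],[0,0,0,-0.007,0,0,255],[0,0,0.1,-0.0048,0.0022,0,255],[0,0,0.1,-0.0048,0.0022,0,255],[0,0,0.1,-0.0048,0.0022,0,255],[0,0,0.1,-0.0048,0.0022,0,255],[0,0,0.1,-0.0048,0.0022,0,255],[0,0,0.1,-0.0048,0.0022,0,255],[0,0,0.1,-0.0048,0.0022,0,255],[0,0,0.1,-0.0048,0.0022,0,255],[0,0,0.1,-0.0048,0.0022,0,255],[0,0,0,0,0,0,255]]'
```

```text
clock: 9.42
tool_pos: [0.4783, 0.0917, 0.0579]
tool_rot: [[-0.044, 0.999, 0.0], [0.999, 0.044, 0.0], [0.0, 0.0, -1.0]]
ft_force: [0.2, 0.3, 0.2]
gripper_width: -0.001
grip_force: 0.0
clock: 10.42
tool_pos: [0.4831, 0.0308, 0.0593]
tool_rot: [[0.757, 0.653, 0.004], [0.653, -0.757, 0.001], [0.003, 0.002, -1.0]]
ft_force: [0.3, 1.2, 0.1]
gripper_width: -0.001
grip_force: 0.5
```

```bash
python3 -m crank '[[0,0,0.1,-0.0048,0.0022,0,255],[0,0,0.1,-0.0048,0.0022,0,255],[0,0,0,0,0,0,255]]'; python3 -m crank '[[0,0,0.1,-0.0048,0.0022,0,255],[0,0,0,0,0,0,255]]'; python3 -m crank '[[0,0,0.1,-0.0048,0.0022,0,255],[0,0,0,0,0,0,255]]'
```

```text
clock: 10.67
tool_pos: [0.4784, 0.0215, 0.059]
tool_rot: [[0.871, 0.492, 0.004], [0.492, -0.871, -0.0], [0.003, 0.002, -1.0]]
ft_force: [1.0, 2.2, 0.2]
gripper_width: 0.0
grip_force: 0.6
clock: 10.83
tool_pos: [0.4753, 0.0172, 0.0588]
tool_rot: [[0.915, 0.405, 0.004], [0.405, -0.915, -0.001], [0.003, 0.002, -1.0]]
ft_force: [2.3, 1.6, 1.9]
gripper_width: 0.002
grip_force: 0.8
clock: 11.0
tool_pos: [0.4717, 0.0132, 0.0585]
tool_rot: [[0.95, 0.312, 0.003], [0.312, -0.95, -0.001], [0.003, 0.002, -1.0]]
ft_force: [1.8, 1.2, 1.3]
gripper_width: 0.002
grip_force: 0.9
```

```bash
for i in 1 ; do python3 -m crank '[[0,0,0.08,-0.004,0.0018,0,255],[0,0,0,0,0,0,255]]'; python3 -m crank '[[0,0,0.08,-0.004,0.0018,0,255],[0,0,0,0,0,0,255]]';  python3 -m crank '[[0,0,0.06,-0.003,0.0013,0,255],[0,0,0,0,0,0,255]]'; done | grep -v grip
```

```text
clock: 11.17
tool_pos: [0.4683, 0.0103, 0.0583]
tool_rot: [[0.972, 0.237, 0.003], [0.237, -0.972, -0.001], [0.003, 0.002, -1.0]]
ft_force: [2.5, 0.6, 1.3]
clock: 11.33
tool_pos: [0.4645, 0.0076, 0.058]
tool_rot: [[0.987, 0.158, 0.002], [0.158, -0.987, -0.001], [0.002, 0.001, -1.0]]
ft_force: [2.5, -0.5, 2.3]
clock: 11.5
tool_pos: [0.4615, 0.0059, 0.0578]
tool_rot: [[0.995, 0.099, 0.002], [0.099, -0.995, -0.001], [0.001, 0.001, -1.0]]
ft_force: [2.2, -1.3, 1.3]
```

```bash
(python3 -m crank '[[0,0,0.06,-0.003,0.0013,0,255],[0,0,0,0,0,0,255]]'; python3 -m crank '[[0,0,0.04,-0.002,0.0009,0,255],[0,0,0,0,0,0,255]]';  python3 -m crank '[[0,0,0.04,-0.002,0.0009,0,255],[0,0,0,0,0,0,255]]'; python3 -m crank '[[0,0,0,-0.002,0,0,255],[0,0,0,0,0,0,255]]') | grep -v grip
```

```text
clock: 11.67
tool_pos: [0.4584, 0.0044, 0.0576]
tool_rot: [[0.999, 0.039, 0.001], [0.039, -0.999, -0.001], [0.001, 0.001, -1.0]]
ft_force: [3.0, -0.4, 1.4]
clock: 11.83
tool_pos: [0.4572, 0.0036, 0.0577]
tool_rot: [[1.0, -0.001, 0.003], [-0.001, -1.0, -0.001], [0.003, 0.001, -1.0]]
ft_force: [4.5, -0.1, 0.2]
clock: 12.0
tool_pos: [0.4573, 0.0031, 0.058]
tool_rot: [[0.999, -0.043, 0.008], [-0.043, -0.999, 0.0], [0.008, -0.001, -1.0]]
ft_force: [10.0, 1.5, -4.5]
clock: 12.17
tool_pos: [0.4572, 0.0032, 0.0582]
tool_rot: [[0.999, -0.041, 0.013], [-0.041, -0.999, 0.0], [0.013, -0.001, -1.0]]
ft_force: [13.5, 1.7, -9.5]
```

The stop is reached: the force is rising with no more motion. I'll press slightly more, back off, lift and go to the checking pose.

```bash
python3 -m crank '[[0,0,0,-0.002,0,0,255],[0,0,0,-0.002,0,0,255],[0,0,0,0,0,0,255],[0,0,0,0,0,0,255]]'; python3 -m crank '[[0,0,0,0.015,0,0,255],[0,0,0,0.02,0,0,255],[0,0,0,0,0,-0.04,255],[0,0,0,0,0,-0.04,255],[0,0,0,0,0,-0.04,255],[0,0,0,0,0,-0.04,255],[0,0,0,0.018,0.03,0,255],[0,0,0,0.018,0.03,0,255],[0,0,0,0,0.03,0,255],[0,0,-0.12,0,0,0,255],[0,0,-0.12,0,0,0,255],[0,0,-0.12,0,0,0,255],[0,0,-0.12,0,0,0,255],[0,0,-0.12,0,0,0,255],[0,0,-0.12,0,0,0,255],[0,0,-0.12,0,0,0,255],[0,0,-0.12,0,0,0,255],[0,0,-0.12,0,0,0,255],[0,0,0,0,0,0,255],[0,0,0,0,0,0,255]]'
python3 - <<'E'
from h import *
c=read_camera("wrist"); 
import pickle; pickle.dump(c,open("w5.pkl","wb"))
cv2.imwrite("pics/w5.png",cv2.resize(c["color"][0:280,20:420],None,fx=2,fy=2,interpolation=cv2.INTER_CUBIC))
E
```

```text
clock: 12.5
tool_pos: [0.4571, 0.0033, 0.0589]
tool_rot: [[0.999, -0.042, 0.022], [-0.042, -0.999, 0.0], [0.022, -0.001, -1.0]]
ft_force: [22.6, 3.9, -17.6]
gripper_width: -0.002
grip_force: 11.1
clock: 14.17
tool_pos: [0.5135, -0.0894, 0.2162]
tool_rot: [[0.511, 0.86, -0.004], [0.86, -0.511, 0.001], [-0.001, -0.004, -1.0]]
ft_force: [-0.0, -0.5, -0.4]
gripper_width: -0.003
grip_force: 0.0
```

View pics/w5.png

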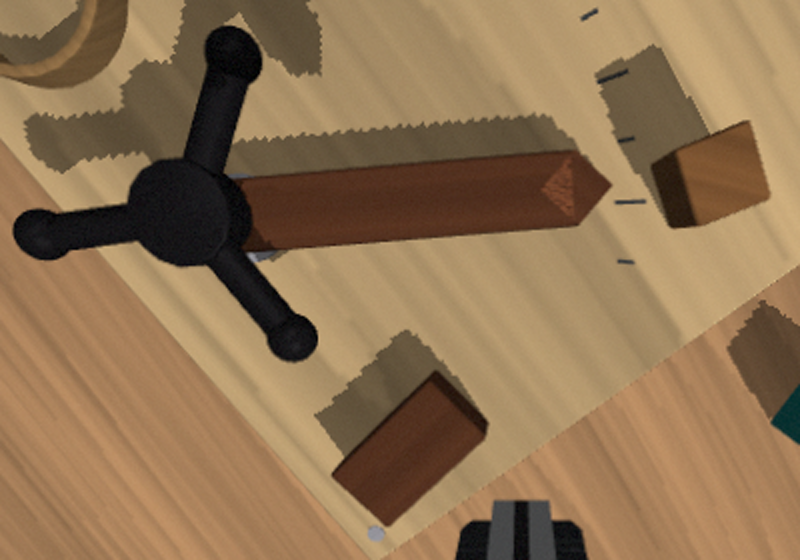

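The picture shows the arm undisturbed with its tip at crop (612,185), pointing at the post (corners (675,165), (748,121), (770,196), (695,228)). The spoke balls are now at (233,52), (40,234) and (292,338). I'll check the numbers.

```bash
python3 - <<'E'
from h import *
import pickle; c=pickle.load(open("w5.pkl","rb"))
g=lambda x,y,z: at(c,(x/2+20-.25,y/2-.25),z)
B=np.array([g(*u,.076) for u in [(233,52),(40,234),(292,338)]])
t=g(612,185,.044);P=np.mean([g(x,y,.073) for x,y in [(678,160),(748,121),(769,194),(696,227)]],0)
for h in (B.mean(0),np.array([.4315,.0527,0])):
    print(h,[(np.hypot(*(p-h)[:2]).round(4),np.degrees(np.arctan2(p[1]-h[1],p[0]-h[0])).round(2)) for p in (t,P,*B)])
E
```

```text
[0.43180475 0.05380386 0.076     ] [(np.float64(0.1853), np.float64(-26.67)), (np.float64(0.2282), np.float64(-27.1)), (np.float64(0.0673), np.float64(35.97)), (np.float64(0.0671), np.float64(156.13)), (np.float64(0.067), np.float64(-84.11))]
[0.4315 0.0527 0.    ] [(np.float64(0.185), np.float64(-26.33)), (np.float64(0.228), np.float64(-26.82)), (np.float64(0.0682), np.float64(36.57)), (np.float64(0.0673), np.float64(155.16)), (np.float64(0.066), np.float64(-83.75))]
```

```bash
python3 -c "
from plant import *
print(job_done())"
```

```text
the job is handed in; nothing more can be done
None
```

The pointer arm points at the square post to within about 0.5° by the wrist camera, the wheel was turned about 86° clockwise onto its hard stop (no further movement at 22 N), no posts were touched, and the job was handed in at about 14 s.

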